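# Seat the round-bottomed cup on the drinks swirler and jog it

## Task

Stand the lidded steel cup with the rounded bottom (not the taller flat-bottomed one) upright in the dish of the swirler: lower it in until it sits fully home, then let go; do not drop it in. Once it is home, push the swirler's black paddle switch well over to the left (the swirler's own left, as seen from the robot), hold it there for about a second, then let it spring back to the middle; never push it to the right or before the cup is home. Leave the cup seated and everything else where it stands.

Things in the scene. Friction and masses are not known exactly. Their poses are not given: they have to be found in the camera images.
- round_cup_mid (a point): Centre (half-way up) of the loose lidded steel cup with the rounded bottom: closed, 56 mm across, 78 mm tall, about 180 g; z is its axis, up. Sides straight from 27 to 75 mm above its underside; below, it rounds in like an egg to a flat foot 24 mm across. Black button 3.5 mm proud on the lid. Stands left or right of the swirler, the flat-bottomed cup on the other side.
- flat_cup_mid (a point): Centre (half-way up) of the loose flat-bottomed lidded steel cup, 56 mm across, 98 mm tall, straight-sided right down to the worktop. Not wanted: leave it.
- dish_floor (a point): Centre of the floor of the swirler's concave steel dish, 28 mm above the worktop. z up. Dish 20 mm deep: floor 26 mm across, wall curving up to 54 mm across at 16 mm, flaring to 66 mm at the rim; outside 86 mm. It fits the rounded cup's bottom with about 1.2 mm to spare: fully home, the cup's foot rests on the floor and its centre is 39 mm above this point.
- swirler: The fixed grey machine; its place and yaw vary. Origin on the worktop under the dish centre; x to its back (away from the robot), y to its left, z up. Housing 130 mm wide (y), from 70 mm behind to 145 mm in front of the origin, 26 mm high; centred 105 mm in front of the origin a pod 62 mm deep (x), 80 mm wide, its top 60 mm above the worktop, carries the switch.
- switch_tip (a point): Top of the black paddle switch on the pod, 104 mm above the worktop when centred (105 mm to the front of the dish centre). The paddle is 24 mm (fore-aft) by 12 mm (sideways) and stands 44 mm above its hinge, which runs fore-aft at 60 mm above the worktop; its side faces are clear from 4 mm above the hinge upward.
- switch (a joint): Lean of the paddle switch (rad): 0 upright, positive leaning to the swirler's left (its +y), stops at +0.45 and -0.45. The spring gives 0.30 N m per rad (3.5 N near the top at the stop); it returns by itself when let go. It counts as pushed well over beyond 0.28.
- jigger: Bystander: double jigger, 43 mm across, 70 mm tall, to the right near the front; origin under its middle.
- teaspoon: Bystander: teaspoon lying fore-aft, 138 x 28 x 12 mm, right of the swirler; origin under its middle.

How it is judged (in metres and radians):
On the way, in this order (a step that is already met when the one before it is completed fails the run):
1. the round-bottomed cup stands fully home and upright in the dish, let go (horizontal distance between round_cup_mid and dish_floor below 0.005 m and z of round_cup_mid in the frame of dish_floor between 0.036 and 0.0425 m and angle between round_cup_mid's own z axis and vertical below 0.07 rad and contact force between the fingers and round_cup below 0.05 N), for 0.3 s.
2. the switch is held well over to the left (beyond 0.28 rad) for at least 0.6 s with the cup home (horizontal distance between round_cup_mid and dish_floor below 0.005 m and z of round_cup_mid in the frame of dish_floor between 0.036 and 0.0425 m and angle between round_cup_mid's own z axis and vertical below 0.07 rad and value of joint switch above 0.28 rad), for 0.6 s.
3. the switch has sprung back to the middle (value of joint switch between -0.08 and 0.08 rad), for 0.2 s.
At the end, for the whole second after the job is handed in: The round-bottomed cup rests, let go, in the dish: its axis within 5 mm of the dish centre, within 3.5 mm of fully down, less than 0.07 rad from upright; the switch is back within 0.08 rad of the middle (all of step 1 and all of step 3 and linear speed of round_cup below 0.02 m/s); the robot touches nothing.
It fails at once if the cup is let go above the dish, more than 12 mm short of home (horizontal distance between round_cup_mid and dish_floor below 0.05 m and z of round_cup_mid in the frame of dish_floor above 0.051 m and contact force between anything else and round_cup below 0.01 N).
It fails at once if the switch is pushed to the right (beyond 0.2 rad) (value of joint switch below -0.2 rad).
It fails at once if the switch is pushed (beyond 0.2 rad) before the cup is home (value of joint switch above 0.2 rad and not (horizontal distance between round_cup_mid and dish_floor below 0.005 m and z of round_cup_mid in the frame of dish_floor between 0.036 and 0.0425 m and angle between round_cup_mid's own z axis and vertical below 0.07 rad)).
It fails at once if a bystander (flat-bottomed cup, jigger, teaspoon) is moved more than 25 mm (distance of any of flat_cup_mid, jigger, teaspoon from where it was at the start of the episode above 0.025 m).
It also fails if it takes over 59 s, if anything falls off the work surface, if the arm or the gripper's body presses on something with over 40 N, if the wrist force passes 120 N, or if a joint passes its speed limit or range.

## Robot

A 6-joint arm with a two-finger parallel gripper is mounted at the origin on a cart in front of the work surface, level with it; the furniture and walls round the work are solid. World frame = base frame: x ahead of the robot, y to its left, z up, the work surface at z = 0. Lengths are in m, angles in degrees, forces in N, time in s.
With the tool pointing down it reaches from about 0.35 to 0.775 m from the base axis. Payload 7.3 kg.
Tool frame: the origin (TCP) lies at the very end of the fingers, on their centre line; the grasp point (between the pads) lies 19 mm behind it; z points along the fingers, x is the direction in which the jaws open and shut, and the axes are right-handed (so a half turn about z gives the same grasp; the last joint's range is limited). The gripper opens to 92 mm and grips with 3 to 60 N. Pads are 19 mm wide; open, the fingers measure 130 mm over their backs; the gripper's body (75 mm by 190 mm) begins 47 mm behind the grasp point.
Start: joints at [-78.553, 19.595, 87.324, -0, 73.075, -8.365], TCP at [0.178, -0.494, 0.227] pointing down, gripper open.
Joint ranges: [-145.02, 145.02], [-44.19, 115.74], [2.07, 154.8], [-57.11, 237.11], [16.16, 152.29], [-177.93, 177.93]. Speed limits (degrees/s): [147.25, 147.25, 180, 180, 180, 180].

## Interface

Orientations are given as [roll, pitch, yaw] about the fixed x, y, z axes, in that order (R = Rz(yaw) Ry(pitch) Rx(roll)).
In Python, from bench import sensors, imaging, hand_in gives the robot as it stands. The module is installed in compiled form; this text tells all that it offers.
- The arm moves only by the tool jog_arm, never from a script. Its argument "deltas" is a list of rows, each a list of 2 entries, a list of its own where there are three numbers: the shift along the world's x, y, z in mm, then the turn about the world's z in rad. A call has 1 to 8 rows; each row is the pose to reach, as a shift and turn from the pose commanded when the call began; what a row does not reach only later rows make up. A row lasts 1/12 s, in which the tool goes at most 41.7 mm and 7.16 degrees, less where a joint would pass 70% of its speed; a pose out of reach is approached as far as the arm can. A call with a gripper value outside its range is refused whole. "fingers" is the opening in per cent of the stroke, from 0 (shut) to 100 (fully open), set as the call begins (left out, the last holds). The fingers move at their own pace and stop on an object; "grip_force" is the grip in N (left out, the last holds). Time passes only in rows, so rows that repeat a pose let the fingers close. It gives the time, the measured TCP pose, the force and the opening at its end, in the units of the state.
- sensors.state(): the state, without advancing time (a new reading comes with each control period).
- imaging.grab_frame(name): name is "scene" or "top" or "wrist"; returns a dict with "frame" (400x640x3 uint8, red, green, blue), "fov_y" (degrees; the focal length in pixels is half the picture's height over the tangent of half this angle, whatever the lens; pixels are square), "cx", "cy" (the principal point, pixels), "rvec" (rotation vector, rad) and "tvec" (3), from world to camera coordinates, as OpenCV has them. Camera axes: x right, y down, z forward; pixel columns grow to the right and rows downward; lengths in m; the calibration is good to about 2 mm. A picture is of the moment at which its call begins. There is no depth.
- hand_in(): hands the job in, once; it reports no verdict.
Trained networks look in a picture, given as the dict that the camera call returned (one of the last four; its "shot" number tells which), for a name from the list of things; names that differ only in an ending like _2 or _b are one class to them, and where a whole thing is asked for, a point or a joint stands for the part that bears it (a point fixed in the world has none). Each returns a list of dicts, best first, with "p" (0 to 1); they miss things now and then, are a little off and sometimes report something else, mostly with a low value. They report only what shows in the picture. A call takes as long as a camera call.
- imaging.look_for(label, picture): "position" ([column, row] in pixels, amid what is visible of it).
The state is a dict: "t": time; "joint_pos": joint angles; "qvel": joint speeds; "joint_efforts": joint torques, N m; "ee_pos": TCP position; "orientation": TCP orientation; "ft_force": force on the tool from outside, world axes, zero at the start; "moment": the same for the moment, N m; "finger_gap": opening from 0.0 (shut) to 1.0 (fully open).
Only numpy, scipy, OpenCV 4.12 (cv2) and the standard library are available. Lean on these libraries where they do the work, as an engineer would, in place of code of your own. Each camera call takes 0.05 s, during which the arm holds its last target. There are 200 camera calls.

## Working session

There is one attempt and no reset: what is moved stays moved. The work goes in short steps, Python scripts to look and compute and a tool call to move; the robot and the scene stay as the last step left them, time stands still between calls to the robot, and variables do not carry over. Pictures are saved under pics/ and viewed, about 8 in all and at most 12, crops included, and the job is handed in when it is done.

Besides the shell and the picture viewer there is one more tool, called after ">>>" as a command line: name --argument value ..., lists and objects as JSON in quotes. jog_arm: Moves the arm, as the interface text tells. Its arguments: {"type":"object","properties":{"deltas":{"type":"array"},"fingers":{"type":"number"},"grip_force":{"type":"number"}},"required":["deltas"]}

```bash
mkdir -p pics; cat > h.py <<'E'
import numpy as np, cv2
from bench import sensors, imaging, hand_in
def K(p):
    f=p["frame"].shape[0]/2/np.tan(np.radians(p["fov_y"]/2)); return f
def ray(p,uv):
    R=cv2.Rodrigues(np.array(p["rvec"],float))[0]; t=np.array(p["tvec"],float).ravel()
    d=R.T@np.array([(uv[0]-p["cx"])/K(p),(uv[1]-p["cy"])/K(p),1]); return -R.T@t,d
def atz(p,uv,z):
    c,d=ray(p,uv); return c+d*(z-c[2])/d[2]
def proj(p,X):
    R=cv2.Rodrigues(np.array(p["rvec"],float))[0]; t=np.array(p["tvec"],float).ravel()
    x=R@np.array(X,float)+t; return [p["cx"]+K(p)*x[0]/x[2],p["cy"]+K(p)*x[1]/x[2]]
def save(p,n,crop=None,s=1):
    im=p["frame"][:,:,::-1]
    if crop: im=im[crop[1]:crop[3],crop[0]:crop[2]]
    cv2.imwrite("pics/"+n,cv2.resize(im,None,fx=s,fy=s,interpolation=cv2.INTER_CUBIC))
E
python3 - <<'E'
from h import *
Z=dict(round_cup_mid=.039,flat_cup_mid=.049,dish_floor=.028,swirler=.026,switch_tip=.104,jigger=.035,teaspoon=.006)
ps={n:imaging.grab_frame(n) for n in("scene","top")}
for n,p in ps.items():
    save(p,n+"0.png"); print(n,ray(p,[320,200])[0],p["cx"],p["cy"],p["fov_y"])
    for k,z in Z.items():
        for r in imaging.look_for(k,p)[:2]: print(k,np.round(r["position"],1),round(r["p"],2),np.round(atz(p,r["position"],z),4))
print(sensors.state())
E
cd pics; python3 -c "
import cv2,numpy as np
cv2.imwrite('both.png',np.vstack([cv2.resize(cv2.imread(n),(480,300)) for n in('scene0.png','top0.png')]))"
```

```text
scene [-0.54499973 -0.81675094  0.73093506] 323.00288194600773 207.58382951154366 42.8806351422097
dish_floor [303.4 206.1] 0.82 [0.5251 0.2084 0.028 ]
jigger [425.6 284.8] 0.78 [ 0.3806 -0.3269  0.035 ]
teaspoon [347.  247.3] 0.5 [ 0.4388 -0.0402  0.006 ]
teaspoon [399.1 250.7] 0.33 [ 0.5174 -0.1633  0.006 ]
top [0.32225638 0.05830814 1.52437403] 312.6435849325835 200.0270316445248 47.56407677096347
round_cup_mid [389.  202.2] 0.51 [ 0.486  -0.2046  0.039 ]
flat_cup_mid [187.2 200.9] 0.89 [0.4926 0.4568 0.049 ]
dish_floor [253.9 196.3] 0.61 [0.5093 0.2419 0.028 ]
swirler [252.1 197.5] 0.91 [0.5055 0.2481 0.026 ]
switch_tip [245.1 215.7] 0.37 [0.4386 0.2596 0.104 ]
jigger [420.6 223.4] 0.69 [ 0.4157 -0.3076  0.035 ]
teaspoon [334.1 217.3] 0.65 [ 0.4396 -0.0248  0.006 ]
{'t': 0.8, 'joint_pos': array([-7.85526168e+01,  1.95927901e+01,  8.73259644e+01,  1.98066877e-04,
        7.30745659e+01, -8.36289620e+00]), 'qvel': array([-0.11041285, -0.05300857, -0.01466413, -0.07404533,  0.03745322,
       -0.00829326]), 'joint_efforts': array([-2.40272100e-03, -4.31093323e+01, -2.44467938e+01,  7.19761779e-02,
        4.85145987e-02,  1.37252488e-05]), 'ee_pos': array([ 0.1779696 , -0.49392494,  0.22675301]), 'orientation': array([ 1.79999216e+02, -6.63613819e-03, -7.01897782e+01]), 'ft_force': array([ 0.18073573, -0.04489589, -0.14108139]), 'moment': array([-0.01188006, -0.05589215, -0.01294552]), 'finger_gap': 1.0000977868639478}
```

View pics/top0.png

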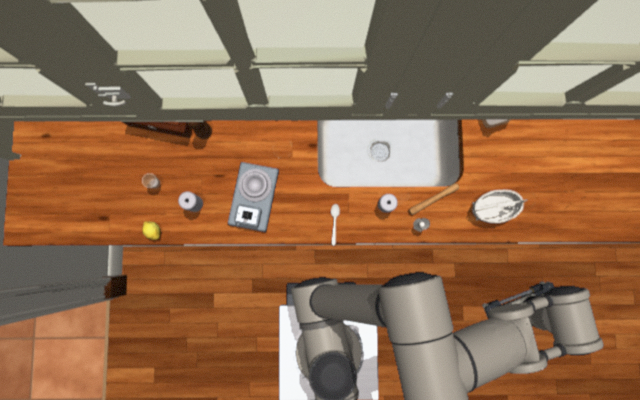

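View pics/scene0.png

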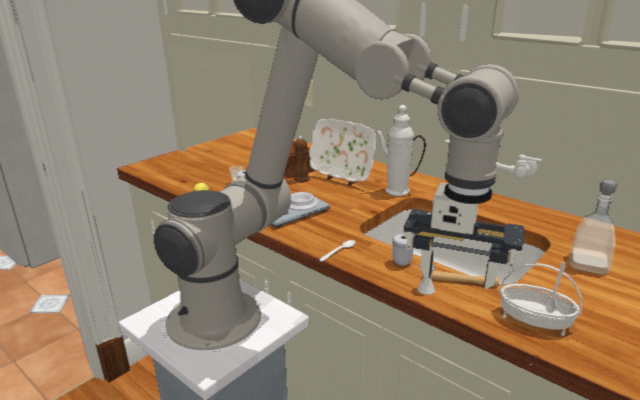

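Top view: the round cup shows at (388,203), the flat cup at (188,201), the swirler dish at (255,184) with its switch at (246,215), and the jigger at (421,225). The scene view shows the short cup at (403,250) beside the jigger and the bar. Next I move over the round cup for a wrist view.

>>> jog_arm --deltas '[[[25, 25, 5], -0.1], [[55, 55, 10], -0.2], [[85, 80, 15], -0.3], [[110, 105, 20], -0.4], [[135, 130, 25], -0.5], [[160, 155, 25], -0.5], [[185, 180, 25], -0.5], [[210, 205, 25], -0.5]]'

```text
t: 1.47
ee_pos: [0.389, -0.2876, 0.2521]
orientation: [-180.0, -0.0, -98.8]
ft_force: [1.3, -0.3, -0.9]
finger_gap: 1.001
```

>>> jog_arm --deltas '[[[25, 25, 0], 0], [[50, 45, 0], 0], [[75, 65, 0], 0], [[90, 75, 0], 0], [[90, 75, 0], 0], [[90, 75, 0], 0]]'

```text
t: 1.97
ee_pos: [0.4782, -0.2134, 0.2515]
orientation: [180.0, -0.0, -98.7]
ft_force: [-1.3, -0.8, -0.6]
finger_gap: 0.998
```

```bash
python3 - <<'E'
from h import *
s=sensors.state(); print(s['t'],s['ee_pos'],s['orientation'])
Z=dict(round_cup_mid=.039,flat_cup_mid=.049,dish_floor=.028,swirler=.026,switch_tip=.104,jigger=.035,teaspoon=.006)
for n in("wrist","scene"):
    p=imaging.grab_frame(n); save(p,n+"1.png"); print(n,ray(p,[320,200])[0])
    for k,z in Z.items():
        for r in imaging.look_for(k,p)[:2]: print(k,np.round(r["position"],1),round(r["p"],2),np.round(atz(p,r["position"],z),4))
E
```

```text
1.9667 [ 0.47821923 -0.21338097  0.25145697] [ 1.79960992e+02 -1.11364283e-02 -9.87116934e+01]
wrist [ 0.54733207 -0.2239331   0.40894956]
round_cup_mid [300.8 174.5] 0.81 [ 0.4769 -0.1957  0.039 ]
dish_floor [  3.5 203.4] 0.87 [0.4951 0.1795 0.028 ]
swirler [  4.6 206.1] 0.96 [0.4912 0.1817 0.026 ]
teaspoon [183.3 201.4] 0.83 [ 0.4585 -0.0335  0.006 ]
scene [-0.54499973 -0.81675094  0.73093506]
round_cup_mid [404.7 244.7] 0.79 [ 0.5058 -0.1869  0.039 ]
flat_cup_mid [249.  183.6] 0.81 [0.5052 0.4458 0.049 ]
dish_floor [287.5 207.4] 0.86 [0.4854 0.2409 0.028 ]
swirler [288.5 208. ] 0.78 [0.4872 0.2383 0.026 ]
jigger [424.2 278.3] 0.79 [ 0.4027 -0.3098  0.035 ]
```

View pics/wrist1.png

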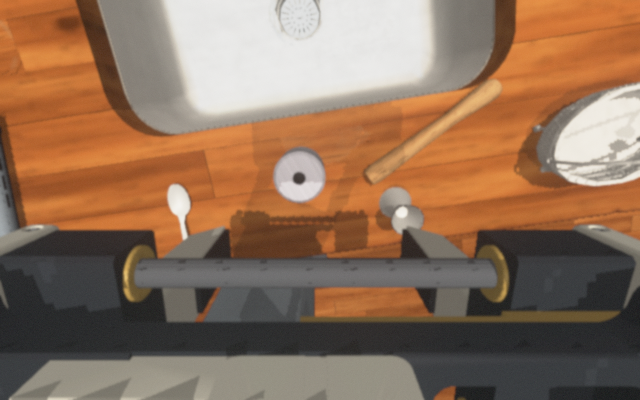

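The wrist view shows the cup's lid button at about (299.5,178). The jigger is at (400,208) and the bar's near end at (372,178). I'll turn these into positions.

```bash
python3 - <<'E'
from h import *
p=imaging.grab_frame("wrist"); im=p["frame"]
g=cv2.cvtColor(im,cv2.COLOR_RGB2GRAY)
sub=(g[165:192,285:315]<90); n,l,st,c=cv2.connectedComponentsWithStats(sub.astype(np.uint8)); i=1+np.argmax(st[1:,4]); b=c[i]+[285,165]
print("button",b,st[i,4],atz(p,b,.0815))
ho=cv2.HoughCircles(cv2.GaussianBlur(g,(3,3),0)[130:225,250:350],cv2.HOUGH_GRADIENT,1,20,param1=100,param2=15,minRadius=20,maxRadius=32)
for q in ho[0][:3]: print("lid?",q[:2]+[250,130],q[2],atz(p,q[:2]+[250,130],.078))
print("jig",atz(p,[400,208],.05),"bar",atz(p,[372,178],.01),"exp lid r px",K(p)*.028/(.409-.078))
t=imaging.grab_frame("top")
for n,uv,z in(("btn top",[389,202],.08),("dish",[255,184],.04),("sw",[246,215],.1)):print(n,atz(t,uv,z))
save(t,"sw.png",(170,140,290,250),5)
E
```

```text
button [298.05747126 177.8045977 ] 87 [ 0.48176506 -0.19603265  0.0815    ]
lid? [298.5 176.5] 25.0 [ 0.48239414 -0.19643182  0.078     ]
jig [ 0.42079481 -0.30670735  0.05      ] bar [ 0.4526332  -0.28370266  0.01      ] exp lid r px 26.79758113418908
btn top [ 0.48213324 -0.19740293  0.08      ]
dish [0.54868236 0.23716036 0.04      ]
sw [0.44113154 0.25735169 0.1       ]
```

View pics/sw.png

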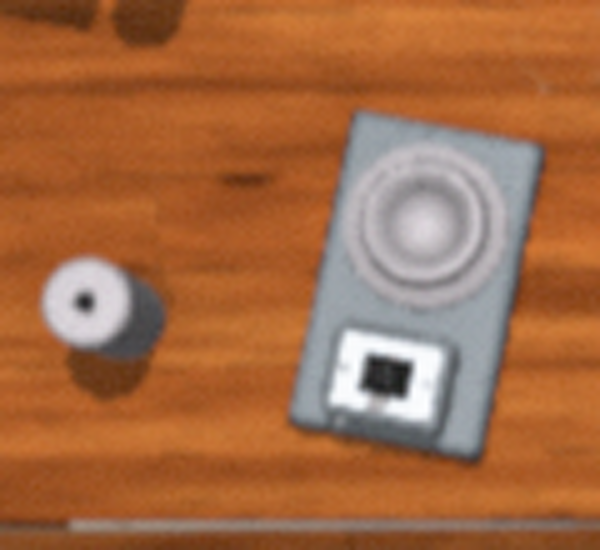

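Both views agree on the round cup at (0.482,-0.196) with its lid at 0.08. The crop shows the dish ring at about (425,225), the black paddle at (386,376), and a housing yaw of about -11.5°. Now the grasp.

>>> jog_arm --deltas '[[[4, 17, -30], -0.05], [[4, 17, -65], -0.05], [[4, 17, -100], -0.05], [[4, 17, -135], -0.05], [[4, 17, -165], -0.05], [[4, 17, -165], -0.05], [[4, 17, -165], -0.05]]'

```text
t: 3.45
ee_pos: [0.4814, -0.1966, 0.0861]
orientation: [179.8, 0.1, -101.7]
ft_force: [-0.2, -0.3, 0.9]
finger_gap: 0.996
```

>>> jog_arm --deltas '[[[0, 0, -15], 0], [[0, 0, -30], 0], [[0, 0, -45], 0], [[0, 0, -55], 0], [[0, 0, -55], 0], [[0, 0, -55], 0]]'

```text
t: 3.95
ee_pos: [0.4828, -0.1974, 0.033]
orientation: [-179.9, -0.0, -101.7]
ft_force: [0.0, 0.5, -0.1]
finger_gap: 1.001
```

>>> jog_arm --deltas '[[[0, 0, 0], 0], [[0, 0, 0], 0], [[0, 0, 0], 0], [[0, 0, 0], 0], [[0, 0, 0], 0], [[0, 0, 0], 0], [[0, 0, 0], 0], [[0, 0, 0], 0]]' --fingers 0 --grip_force 25

```text
t: 4.62
ee_pos: [0.482, -0.1969, 0.0318]
orientation: [-180.0, -0.0, -101.7]
ft_force: [-0.0, 0.3, 2.0]
finger_gap: 0.604
```

>>> jog_arm --deltas '[[[0, 0, 15], 0], [[0, 0, 40], 0], [[0, 0, 75], 0], [[0, 5, 110], 0], [[0, 25, 140], 0], [[0, 55, 160], 0], [[0, 90, 160], 0], [[0, 125, 160], 0]]'

```text
t: 5.28
ee_pos: [0.4822, -0.0712, 0.1929]
orientation: [-179.9, -0.0, -101.8]
ft_force: [1.0, 0.5, -2.8]
finger_gap: 0.603
```

>>> jog_arm --deltas '[[[0, 35, 0], 0], [[0, 70, 0], 0], [[0, 105, 0], 0], [[0, 140, 0], 0], [[0, 175, 0], 0], [[0, 195, 0], 0], [[0, 200, 0], 0], [[0, 200, 0], 0]]'

```text
t: 5.95
ee_pos: [0.4814, 0.1292, 0.1912]
orientation: [179.9, -0.0, -101.5]
ft_force: [1.0, -0.7, -2.5]
finger_gap: 0.602
```

>>> jog_arm --deltas '[[[0, 0, 0], 0], [[0, 0, 0], 0], [[0, 0, 0], 0], [[0, 0, 0], 0]]'

```text
t: 6.28
ee_pos: [0.4821, 0.127, 0.1917]
orientation: [180.0, -0.0, -101.8]
ft_force: [0.4, 1.3, -2.1]
finger_gap: 0.604
```

```bash
python3 - <<'E'
from h import *
s=sensors.state(); print(s['t'],s['ee_pos'],s['orientation'],s['ft_force'],s['finger_gap'])
Z=dict(round_cup_mid=.039,dish_floor=.028,swirler=.026,switch_tip=.104)
for n in("wrist","top"):
    p=imaging.grab_frame(n); save(p,n+"2.png"); print(n,ray(p,[320,200])[0])
    for k,z in Z.items():
        for r in imaging.look_for(k,p)[:2]: print(k,np.round(r["position"],1),round(r["p"],2),np.round(atz(p,r["position"],z),4))
E
```

```text
6.2833 [0.48209153 0.12698428 0.19172105] [ 1.79995803e+02 -1.51398163e-02 -1.01797823e+02] [ 0.35292388  1.3342081  -2.10601815] 0.6042221105802534
wrist [0.55045758 0.11275521 0.34924025]
round_cup_mid [315.1 248.9] 0.61 [0.4113 0.142  0.039 ]
dish_floor [196.8 147.1] 0.86 [0.5398 0.237  0.028 ]
swirler [196.1 148.4] 0.9 [0.5386 0.2388 0.026 ]
top [0.32225638 0.05830814 1.52437403]
dish_floor [242.4 208. ] 0.67 [0.4704 0.2796 0.028 ]
swirler [241.7 207. ] 0.63 [0.474  0.2822 0.026 ]
swirler [246.1 214.2] 0.53 [0.45   0.2674 0.026 ]
switch_tip [245.9 214.5] 0.44 [0.4424 0.2571 0.104 ]
```

View pics/wrist2.png

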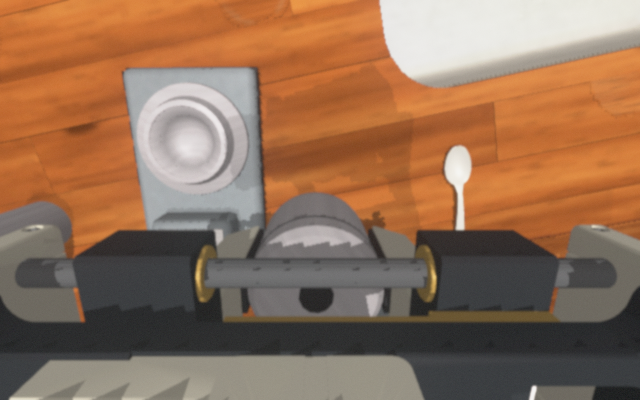

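The cup hangs upright between the pads. The dish shows at (187,138), with the lid button at (316,296). I'll fit the rim circles for an accurate dish centre.

```bash
cat > fit.py <<'E'
from h import *
from scipy.optimize import minimize
from scipy.ndimage import map_coordinates
a=np.linspace(0,2*np.pi,180)
def fit(p,r,z,x0,sig=1.0):
    g=cv2.GaussianBlur(cv2.cvtColor(p["frame"],cv2.COLOR_RGB2GRAY).astype(float),(0,0),sig)
    m=np.hypot(cv2.Sobel(g,-1,1,0),cv2.Sobel(g,-1,0,1))
    def s(c):
        X=np.c_[c[0]+r*np.cos(a),c[1]+r*np.sin(a),np.full(180,z)]
        uv,_=cv2.projectPoints(X,np.array(p["rvec"],float),np.array(p["tvec"],float),np.array([[K(p),0,p["cx"]],[0,K(p),p["cy"]],[0,0,1]]),None)
        return np.minimum(map_coordinates(m,uv[:,0,::-1].T,order=1),150).mean()
    G=[(s((x0[0]+i,x0[1]+j)),x0[0]+i,x0[1]+j) for i in np.arange(-.015,.0151,.0005) for j in np.arange(-.015,.0151,.0005)]
    return np.round(max(G),4)
E
python3 - <<'E'
from fit import *
p=imaging.grab_frame("wrist")
for r in(.033,.043,.027):
    for z in(.026,.036,.044,.048): print(r,z,fit(p,r,z,(.545,.237)))
save(p,"dish.png",(115,55,275,245),4)
t=cv2.imread("pics/top0.png")[:,:,::-1]
q=imaging.grab_frame("top"); q=dict(q,frame=np.ascontiguousarray(t))
for r,z in((.043,.048),(.043,.036),(.043,.026),(.033,.048)): print("top",r,z,fit(q,r,z,(.545,.237),.7))
E
```

```text
0.033 0.026 [64.5681  0.541   0.24  ]
0.033 0.036 [69.1993  0.541   0.2375]
0.033 0.044 [70.6457  0.5415  0.235 ]
0.033 0.048 [70.7367  0.542   0.234 ]
0.043 0.026 [77.0375  0.548   0.2495]
0.043 0.036 [78.7778  0.547   0.2475]
0.043 0.044 [79.9733  0.5465  0.245 ]
0.043 0.048 [78.2566  0.547   0.244 ]
0.027 0.026 [63.9719  0.551   0.2325]
0.027 0.036 [64.1007  0.55    0.2295]
0.027 0.044 [63.5118  0.5495  0.227 ]
0.027 0.048 [63.2761  0.5405  0.2275]
top 0.043 0.048 [80.4233  0.5475  0.252 ]
top 0.043 0.036 [76.5522  0.5555  0.252 ]
top 0.043 0.026 [74.4894  0.5315  0.222 ]
top 0.033 0.048 [98.6422  0.5425  0.2375]
```

View pics/dish.png

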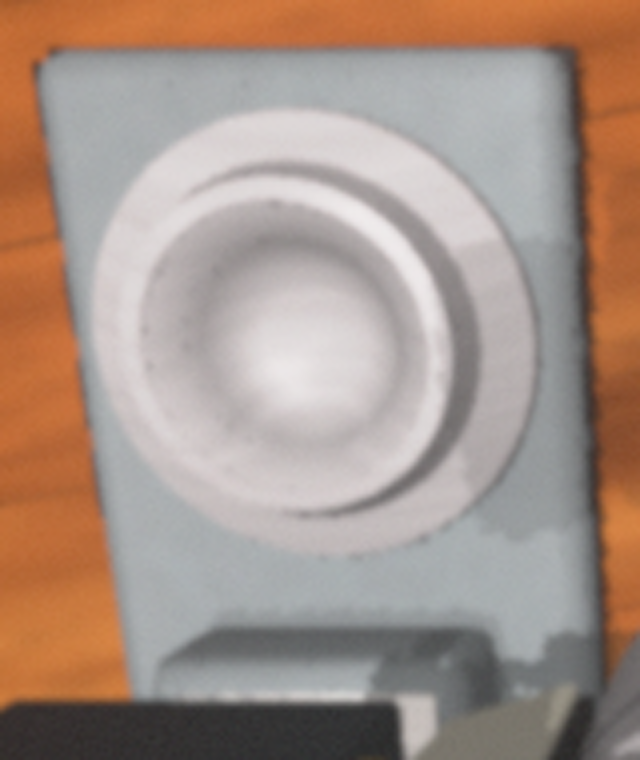

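```bash
python3 - <<'E'
from fit import *
p=imaging.grab_frame("wrist")
def c(u,v): return [115+u/4-.375,55+v/4-.375]
print("inner",atz(p,c(284,350),.048),"ledge",[np.round(atz(p,c(314.5,330.5),z),4) for z in(.026,.028,.030)],"ringouter",atz(p,c(286,342),.048))
for r,z in((.033,.048),(.040,.048)):
  x,y=.5425,.236
  for nm,d in(("L",(0,r)),("R",(0,-r)),("T",(r,0)),("B",(-r,0))):
    u=proj(p,[x+d[0],y+d[1],z]); print(r,nm,(u[0]-115)*4,(u[1]-55)*4)
for r in(.050,.0525,.055,.057):
  for z in(.026,.029): print(r,z,fit(p,r,z,(.545,.237)))
q=dict(imaging.grab_frame("top"),frame=np.ascontiguousarray(cv2.imread("pics/top0.png")[:,:,::-1]))
for r in(.050,.0525,.055): print("top",r,fit(q,r,.028,(.545,.237),.7))
E
```

```text
inner [0.54677056 0.23941193 0.048     ] ledge [array([0.5496, 0.2396, 0.026 ]), array([0.5496, 0.2388, 0.028 ]), array([0.5496, 0.238 , 0.03  ])] ringouter [0.5484578  0.23837805 0.048     ]
0.033 L 168.7610798124905 391.8408681095573
0.033 R 436.612812260528 334.65568032721444
0.033 T 258.1601150376456 221.66829086024643
0.033 B 343.25031077765016 497.37299719870555
0.04 L 140.71595358378772 397.8283814069707
0.04 R 465.38988670184267 328.51189924835853
0.04 T 248.55145440024717 190.53482200051513
0.04 B 351.72975091409444 524.8476261192477
0.05 0.026 [58.9435  0.5505  0.2485]
0.05 0.029 [57.4457  0.5515  0.247 ]
0.0525 0.026 [47.9317  0.554   0.2475]
0.0525 0.029 [45.8163  0.559   0.244 ]
0.055 0.026 [72.0293  0.5475  0.241 ]
0.055 0.029 [72.7681  0.547   0.24  ]
0.057 0.026 [53.5634  0.546   0.2425]
0.057 0.029 [50.7114  0.545   0.2415]
top 0.05 [85.4384  0.56    0.2495]
top 0.0525 [78.0466  0.5595  0.2265]
top 0.055 [77.8523  0.56    0.2445]
```

```bash
python3 - <<'E'
from fit import *
p=imaging.grab_frame("wrist"); g=cv2.cvtColor(p["frame"],cv2.COLOR_RGB2GRAY)
sub=(g[272:317,290:345]<60).astype(np.uint8); n,l,st,c=cv2.connectedComponentsWithStats(sub); 
for i in range(1,n):
  if st[i,4]>100: print(st[i],c[i]+[290,272],atz(p,c[i]+[290,272],.2415))
print(sensors.state()['ee_pos'])
q=imaging.grab_frame("top")
print("top ledge",atz(q,[254.7,184.9],.028),"ring",atz(q,[254.3,183.8],.048),"paddle",atz(q,[170+386/5-.4,140+376/5-.4],.104))
E
```

```text
[ 10  16  33  24 653] [315.90658499 298.60796325] [0.48151218 0.1280234  0.2415    ]
[0.48197133 0.12809554 0.19174795]
top ledge [0.54748878 0.23957789 0.028     ] ring [0.54813763 0.23850013 0.048     ] paddle [0.44141319 0.25429356 0.104     ]
```

The top and wrist cameras agree on the dish at about (0.5477,0.239), and the cup is centred on the TCP. Moving above the dish.

>>> jog_arm --deltas '[[[20, 30, 0], 0], [[40, 60, 0], 0], [[60, 95, 0], 0], [[65.5, 111, 0], 0], [[65.5, 111, -20], 0], [[65.5, 111, -50], 0], [[65.5, 111, -80], 0], [[65.5, 111, -95], 0]]'

```text
t: 7.75
ee_pos: [0.5455, 0.2388, 0.093]
orientation: [179.7, -0.1, -101.7]
ft_force: [-0.5, -0.4, -2.8]
finger_gap: 0.604
```

>>> jog_arm --deltas '[[[0, 0, 0], 0], [[0, 0, 0], 0], [[0, 0, 0], 0]]'

```text
t: 8.0
ee_pos: [0.5485, 0.2393, 0.0981]
orientation: [-179.9, 0.1, -101.7]
ft_force: [-0.1, -0.8, -2.6]
finger_gap: 0.606
```

```bash
python3 - <<'E'
from h import *
s=sensors.state(); print(s['ee_pos'],s['ft_force'],s['moment'])
p=imaging.grab_frame("wrist");q=imaging.grab_frame("scene")
im=np.hstack([cv2.resize(p["frame"],(400,250))[:, :,::-1],cv2.resize(q["frame"][150:250,210:370],(400,250),interpolation=cv2.INTER_CUBIC)[:,:,::-1]])
cv2.imwrite("pics/above.png",im)
E
```

```text
[0.54849861 0.23934186 0.09813401] [-0.13727075 -0.76899414 -2.5661372 ] [ 0.00973684  0.02215129 -0.01134182]
```

View pics/above.png

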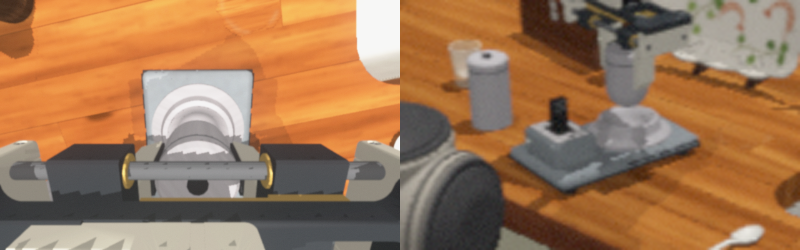

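The wrist view (left half) shows the cup held over the dish, button at (198,185). The scene view (right half) shows its rounded bottom just above the dish at (630,110), clear of the paddle at (557,115). Lowering slowly.

>>> jog_arm --deltas '[[[0, 0, -6], 0], [[0, 0, -12], 0], [[0, 0, -18], 0], [[0, 0, -22], 0], [[0, 0, -25], 0], [[0, 0, -27], 0], [[0, 0, -27], 0], [[0, 0, -27], 0]]'

```text
t: 8.77
ee_pos: [0.5475, 0.2391, 0.0696]
orientation: [180.0, -0.0, -101.7]
ft_force: [-0.3, 0.1, -1.5]
finger_gap: 0.604
```

>>> jog_arm --deltas '[[[0, 0, -2], 0], [[0, 0, -4], 0], [[0, 0, -5], 0], [[0, 0, -6], 0], [[0, 0, -6], 0], [[0, 0, -6], 0]]'

```text
t: 9.27
ee_pos: [0.5474, 0.2391, 0.0637]
orientation: [180.0, -0.0, -101.7]
ft_force: [-0.2, -0.1, -2.3]
finger_gap: 0.604
```

>>> jog_arm --deltas '[[[0, 0, -1], 0], [[0, 0, -2], 0], [[0, 0, -2.5], 0], [[0, 0, -3], 0], [[0, 0, -3], 0], [[0, 0, -3], 0]]'

```text
t: 9.77
ee_pos: [0.5475, 0.2391, 0.0607]
orientation: [-180.0, -0.0, -101.7]
ft_force: [0.5, 0.3, -1.9]
finger_gap: 0.603
```

>>> jog_arm --deltas '[[[0, 0, -0.5], 0], [[0, 0, -1], 0], [[0, 0, -1], 0], [[0, 0, -1], 0]]'

```text
t: 10.1
ee_pos: [0.5476, 0.2391, 0.0599]
orientation: [-180.0, 0.0, -101.7]
ft_force: [0.4, 1.2, -1.2]
finger_gap: 0.605
```

>>> jog_arm --deltas '[[[0, 0, -0.4], 0], [[0, 0, -0.8], 0], [[0, 0, -0.8], 0], [[0, 0, -0.8], 0]]'

```text
t: 10.43
ee_pos: [0.5477, 0.2391, 0.0598]
orientation: [-180.0, 0.0, -101.7]
ft_force: [-1.3, -1.1, 4.6]
finger_gap: 0.603
```

Contact at TCP z 0.0598, exactly the height expected for fully home. Releasing.

>>> jog_arm --deltas '[[[0, 0, 0], 0], [[0, 0, 0], 0], [[0, 0, 0], 0], [[0, 0, 0], 0], [[0, 0, 0], 0], [[0, 0, 0], 0]]' --fingers 100

```text
t: 10.93
ee_pos: [0.5474, 0.239, 0.0588]
orientation: [180.0, -0.0, -101.7]
ft_force: [0.6, 0.2, -0.2]
finger_gap: 0.974
```

>>> jog_arm --deltas '[[[0, 0, 15], 0], [[0, 0, 35], 0], [[0, 0, 65], 0], [[0, 0, 100], 0], [[0, 0, 130], 0], [[-30, 0, 150], 0], [[-60, 0, 150], 0], [[-60, 0, 150], 0]]'

```text
t: 11.6
ee_pos: [0.4832, 0.2392, 0.2101]
orientation: [179.9, -0.0, -101.6]
ft_force: [0.8, 0.4, -0.2]
finger_gap: 0.998
```

>>> jog_arm --deltas '[[[-25, 0, 0], 0], [[-50, 0, 0], 0], [[-80, 0, 0], 0], [[-80, 0, 0], 0], [[-80, 0, 0], 0], [[-80, 0, 0], 0]]' --fingers 0

```text
t: 12.1
ee_pos: [0.4084, 0.2393, 0.2092]
orientation: [-179.9, 0.0, -101.7]
ft_force: [-0.0, 0.6, 0.2]
finger_gap: 0.615
```

```bash
python3 - <<'E'
from h import *
s=sensors.state(); print(s['t'],s['ee_pos'],s['orientation'],s['finger_gap'])
p=imaging.grab_frame("wrist");q=imaging.grab_frame("scene")
for pp in(p,q):
  for k,z in dict(round_cup_mid=.067,switch_tip=.104).items():
    for r in imaging.look_for(k,pp)[:1]: print(k,r["position"],r["p"],atz(pp,r["position"],z))
g=cv2.cvtColor(p["frame"],cv2.COLOR_RGB2GRAY)
u=np.array(proj(p,[.5477,.239,.1095])); print("exp btn",u)
x,y=u.astype(int)-15
n,l,st,c=cv2.connectedComponentsWithStats((g[y:y+30,x:x+30]<70).astype(np.uint8))
for i in range(1,n):
  if st[i,4]>15: print(st[i,4],c[i]+[x,y],atz(p,c[i]+[x,y],.1095))
im=np.hstack([cv2.resize(p["frame"],(400,250))[:, :,::-1],cv2.resize(q["frame"][150:250,210:370],(400,250),interpolation=cv2.INTER_CUBIC)[:,:,::-1]])
cv2.imwrite("pics/seated.png",im)
E
```

```text
12.1 [0.4084402  0.23925973 0.20916063] [-1.79931978e+02  2.63287576e-02 -1.01688601e+02] 0.6153158502583864
round_cup_mid [281.2, 28.7] 0.77 [0.54904052 0.24007135 0.067     ]
switch_tip [285.2, 155.7] 0.83 [0.44633643 0.25702555 0.104     ]
round_cup_mid [300.6, 188.4] 0.58 [0.55879348 0.25095683 0.067     ]
switch_tip [273.4, 195.4] 0.44 [0.40645062 0.21817985 0.104     ]
exp btn [276.9697206   15.79760515]
```

View pics/seated.png

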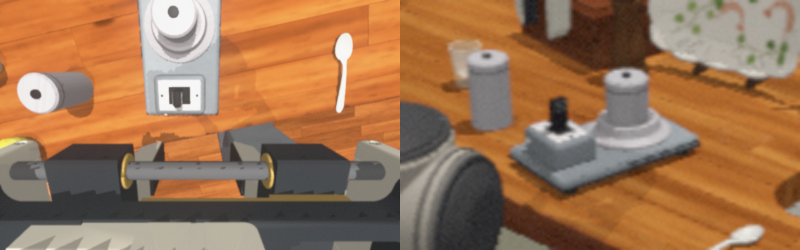

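The cup is seated upright in the dish, lid button at (174,12) in the left half and at (627,76) in the right. The paddle is upright at (178,97), about (0.445,0.257) in the world. Next I go to the paddle's right side with the fingers shut.

>>> jog_arm --deltas '[[[15, -20, 0], 0], [[27, -31, 0], 0], [[27, -31, 0], 0], [[27, -31, -30], 0], [[27, -31, -65], 0], [[27, -31, -95], 0], [[27, -31, -117], 0], [[27, -31, -117], 0]]'

```text
t: 13.07
ee_pos: [0.4314, 0.2075, 0.088]
orientation: [179.6, -0.2, -101.7]
ft_force: [-0.9, 0.2, -0.0]
finger_gap: 0.007
```

>>> jog_arm --deltas '[[[0, 0, 0], 0], [[0, 0, 0], 0]]'

```text
t: 13.23
ee_pos: [0.4353, 0.2086, 0.0932]
orientation: [-179.9, 0.1, -101.7]
ft_force: [-0.5, 0.4, -0.4]
finger_gap: 0.007
```

```bash
python3 - <<'E'
from h import *
s=sensors.state(); print(s['t'],s['ee_pos'],s['ft_force'],s['finger_gap'])
p=imaging.grab_frame("wrist");q=imaging.grab_frame("scene");
im=np.hstack([cv2.resize(p["frame"],(400,250))[:, :,::-1],cv2.resize(q["frame"][150:250,210:370],(400,250),interpolation=cv2.INTER_CUBIC)[:,:,::-1]])
cv2.imwrite("pics/pre.png",im)
E
```

```text
13.2333 [0.43529708 0.20858581 0.09318045] [-0.5304252   0.41491075 -0.42700103] 0.006613494297946563
```

View pics/pre.png

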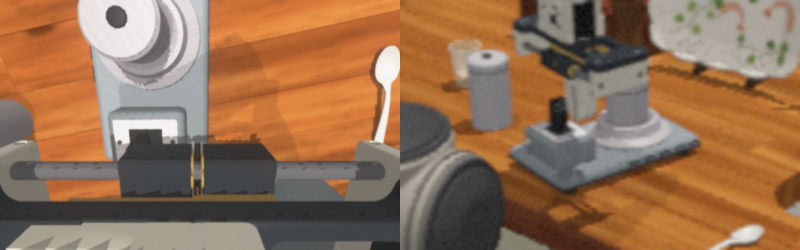

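Left half: the shut fingers sit right of the paddle (about (145,135)). Right half: the paddle is free at (557,112). Pushing left in steps, watching the force.

>>> jog_arm --deltas '[[[1, 6, 0], 0], [[2, 12, 0], 0], [[4, 18, 0], 0], [[4, 20, 0], 0], [[4, 20, 0], 0], [[4, 20, 0], 0]]'

```text
t: 13.83
ee_pos: [0.4384, 0.2283, 0.0919]
orientation: [180.0, -0.0, -101.7]
ft_force: [-0.7, 0.1, 0.1]
finger_gap: -0.0
```

>>> jog_arm --deltas '[[[0.5, 2.5, 0], 0], [[1, 5, 0], 0], [[1, 5, 0], 0], [[1, 5, 0], 0]]'

```text
t: 14.17
ee_pos: [0.4395, 0.2331, 0.0919]
orientation: [180.0, -0.0, -101.7]
ft_force: [-0.1, 0.3, 0.6]
finger_gap: 0.008
```

>>> jog_arm --deltas '[[[0.5, 2.5, 0], 0], [[1, 5, 0], 0], [[1, 5, 0], 0], [[1, 5, 0], 0]]'

```text
t: 14.5
ee_pos: [0.4405, 0.2382, 0.0919]
orientation: [180.0, -0.0, -101.7]
ft_force: [0.4, 0.3, -1.1]
finger_gap: 0.005
```

>>> jog_arm --deltas '[[[0.5, 2.5, 0], 0], [[1, 5, 0], 0], [[1, 5, 0], 0], [[1, 5, 0], 0]]'

```text
t: 14.83
ee_pos: [0.4415, 0.2432, 0.092]
orientation: [-180.0, -0.0, -101.7]
ft_force: [-1.1, -0.8, 1.7]
finger_gap: 0.005
```

>>> jog_arm --deltas '[[[0.5, 2, 0], 0], [[0.8, 4, 0], 0], [[0.8, 4, 0], 0], [[0.8, 4, 0], 0]]'

```text
t: 15.17
ee_pos: [0.4423, 0.2471, 0.092]
orientation: [-180.0, -0.0, -101.7]
ft_force: [-1.2, -1.9, 1.7]
finger_gap: -0.001
```

```bash
python3 - <<'E'
from h import *
F=[sensors.state()['ft_force']]
p=imaging.grab_frame("wrist");F.append(sensors.state()['ft_force']);q=imaging.grab_frame("scene");F.append(sensors.state()['ft_force']); print(np.round(F,2))
im=np.hstack([cv2.resize(p["frame"][100:300,100:420],(400,250))[:, :,::-1],cv2.resize(q["frame"][170:220,240:320],(400,250),interpolation=cv2.INTER_CUBIC)[:,:,::-1]])
cv2.imwrite("pics/push.png",im)
E
```

```text
[[-1.16 -1.86  1.74]
 [-0.73 -0.97  2.  ]
 [-0.38 -1.24  1.22]]
```

View pics/push.png

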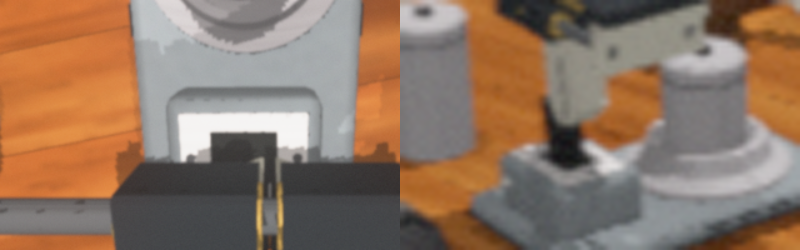

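The scene half shows the finger against the paddle at (562,125), which has begun to lean left. About 1.5 N fits roughly 0.15 rad. Going further.

>>> jog_arm --deltas '[[[0.4, 2, 0], 0], [[0.9, 4.5, 0], 0], [[1.2, 6, 0], 0], [[1.2, 6, 0], 0]]'

```text
t: 15.6
ee_pos: [0.4434, 0.2532, 0.0917]
orientation: [180.0, -0.0, -101.7]
ft_force: [-1.1, -2.2, 1.3]
finger_gap: 0.005
```

>>> jog_arm --deltas '[[[0.3, 1.5, 0], 0], [[0.4, 2, 0], 0], [[0.4, 2, 0], 0], [[0.4, 2, 0], 0]]'

```text
t: 15.93
ee_pos: [0.4438, 0.255, 0.0919]
orientation: [180.0, -0.0, -101.7]
ft_force: [-1.2, -2.0, 0.3]
finger_gap: 0.004
```

```bash
python3 - <<'E'
from h import *
F=[sensors.state()['ft_force']]
for i in range(3): q=imaging.grab_frame("scene");F.append(sensors.state()['ft_force'])
print(np.round(F,2),np.mean(F,0),sensors.state()['ee_pos'])
cv2.imwrite("pics/push2.png",cv2.resize(q["frame"][165:225,240:336],(640,400),interpolation=cv2.INTER_CUBIC)[:,:,::-1])
E
```

```text
[[-1.22 -1.99  0.3 ]
 [-0.41 -2.4  -0.49]
 [-0.97 -2.36  0.28]
 [ 0.11 -2.83  0.69]] [-0.62261084 -2.39425736  0.19344897] [0.44377411 0.25499559 0.09190992]
```

View pics/push2.png

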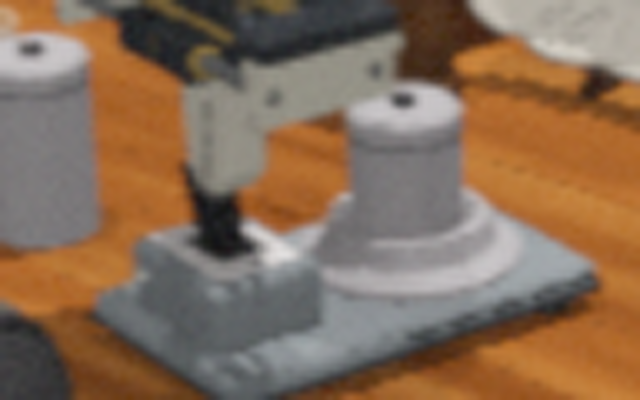

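The paddle leans clearly left at (215,210). The force (about 2.4 N) is less than expected at the stop, so I press on gently until it rises, then hold.

>>> jog_arm --deltas '[[[0.3, 1.5, 0], 0], [[0.4, 2, 0], 0], [[0.4, 2, 0], 0], [[0.4, 2, 0], 0]]'

```text
t: 16.42
ee_pos: [0.4443, 0.2571, 0.0919]
orientation: [180.0, -0.0, -101.7]
ft_force: [-1.3, -2.5, 0.7]
finger_gap: 0.007
```

>>> jog_arm --deltas '[[[0.2, 1, 0], 0], [[0.3, 1.5, 0], 0], [[0.3, 1.5, 0], 0], [[0.3, 1.5, 0], 0], [[0.3, 1.5, 0], 0], [[0.3, 1.5, 0], 0]]'

```text
t: 16.92
ee_pos: [0.4446, 0.2585, 0.0919]
orientation: [180.0, -0.0, -101.7]
ft_force: [-0.4, -2.6, 0.7]
finger_gap: 0.003
```

>>> jog_arm --deltas '[[[0.2, 1, 0], 0], [[0.4, 2, 0], 0], [[0.4, 2, 0], 0], [[0.4, 2, 0], 0], [[0.4, 2, 0], 0], [[0.4, 2, 0], 0]]'

```text
t: 17.42
ee_pos: [0.4448, 0.26, 0.0919]
orientation: [180.0, -0.1, -101.7]
ft_force: [-1.2, -6.3, 1.8]
finger_gap: 0.004
```

```bash
python3 - <<'E'
from h import *
F=[sensors.state()['ft_force']]
for i in range(4): q=imaging.grab_frame("scene");F.append(sensors.state()['ft_force'])
print(np.mean(F,0),sensors.state()['ee_pos'])
cv2.imwrite("pics/push3.png",cv2.resize(q["frame"][175:215,250:314],(640,400),interpolation=cv2.INTER_CUBIC)[:,:,::-1])
E
```

```text
[-0.82198124 -5.8285599   1.53772409] [0.44484176 0.25998311 0.09189489]
```

View pics/push3.png

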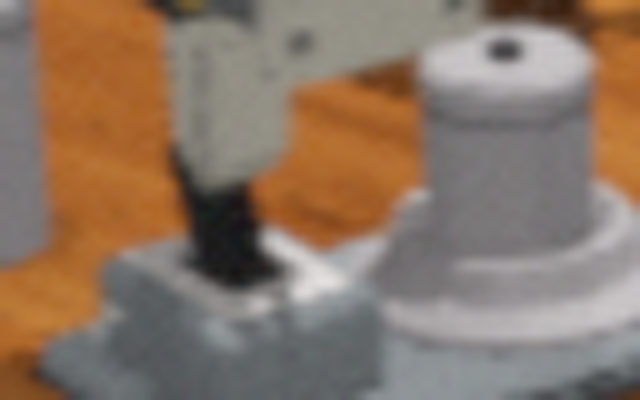

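The force jumped to about 6 N, so the paddle is on its left stop. The picture agrees: it leans left at (230,230), and the cup is seated at (510,150). I hold, then withdraw to the right and lift away.

>>> jog_arm --deltas '[[[0, 0, 0], 0], [[0, 0, 0], 0], [[0, 0, 0], 0], [[0, 0, 0], 0], [[0, 0, 0], 0], [[0, 0, 0], 0], [[0, 0, 0], 0], [[0, 0, 0], 0]]'

```text
t: 18.28
ee_pos: [0.4448, 0.26, 0.0919]
orientation: [180.0, -0.1, -101.7]
ft_force: [-1.4, -5.7, 1.4]
finger_gap: 0.009
```

>>> jog_arm --deltas '[[[-0.8, -4, 0], 0], [[-1.6, -8, 0], 0], [[-2.4, -12, 0], 0], [[-3.2, -16, 0], 0], [[-4, -20, 0], 0], [[-6, -30, 0], 0], [[-9, -45, 0], 0], [[-9, -45, 0], 0]]'

```text
t: 18.95
ee_pos: [0.4353, 0.2139, 0.0917]
orientation: [180.0, -0.0, -101.8]
ft_force: [-0.1, -0.7, 0.2]
finger_gap: 0.002
```

>>> jog_arm --deltas '[[[0, 0, 30], 0], [[0, 0, 60], 0], [[0, 0, 95], 0], [[-25, -20, 110], 0], [[-50, -50, 110], 0], [[-50, -80, 110], 0], [[-50, -80, 110], 0], [[-50, -80, 110], 0]]'

```text
t: 19.62
ee_pos: [0.3862, 0.135, 0.2024]
orientation: [-179.9, 0.1, -101.9]
ft_force: [0.0, -0.2, -0.2]
finger_gap: 0.004
```

```bash
python3 - <<'E'
from h import *
s=sensors.state(); print(s['t'],s['ee_pos'],s['ft_force'])
q=imaging.grab_frame("scene");p=imaging.grab_frame("wrist")
for pp in(p,q):
  for k,z in dict(round_cup_mid=.067,flat_cup_mid=.049,jigger=.035,teaspoon=.006,switch_tip=.104).items():
    for r in imaging.look_for(k,pp)[:1]: print(k,r["position"],round(r["p"],2),atz(pp,r["position"],z))
im=np.hstack([cv2.resize(p["frame"],(400,250))[:, :,::-1],cv2.resize(q["frame"][150:250,210:370],(400,250),interpolation=cv2.INTER_CUBIC)[:,:,::-1]])
cv2.imwrite("pics/end.png",im)
E
```

```text
19.6167 [0.38624573 0.13495675 0.2023746 ] [ 0.03883931 -0.18845569 -0.16225173]
round_cup_mid [146.5, 30.9] 0.95 [0.54696978 0.24702389 0.067     ]
flat_cup_mid [19.6, 143.5] 0.59 [0.48343403 0.4096287  0.049     ]
teaspoon [455.7, 86.5] 0.77 [ 0.44833729 -0.02877533  0.006     ]
switch_tip [160.6, 156.5] 0.89 [0.44524006 0.25143831 0.104     ]
round_cup_mid [302.6, 187.3] 0.9 [0.56964429 0.25213416 0.067     ]
jigger [426.1, 279.1] 0.55 [ 0.40265771 -0.31511997  0.035     ]
teaspoon [344.8, 247.1] 0.51 [ 0.43564729 -0.03472706  0.006     ]
switch_tip [273.6, 197.8] 0.44 [0.39468333 0.20511088 0.104     ]
```

The picture limit is reached, so I compare numerically with the picture from before the push.

```bash
python3 - <<'E'
from h import *
a=cv2.imread("pics/seated.png")[:,400:].astype(int);b=cv2.imread("pics/end.png")[:,400:].astype(int);c=cv2.imread("pics/pre.png")[:,400:].astype(int)
d=abs(a-b).mean(2)
for n,(x0,y0,x1,y1) in dict(paddle=(135,85,180,140),cup=(195,60,255,140),flat=(60,40,115,135)).items(): print(n,d[y0:y1,x0:x1].mean().round(2),d[y0:y1,x0:x1].max(), "ref", abs(a-c).mean(2)[y0:y1,x0:x1].mean().round(2))
print(hand_in())
E
```

```text
paddle 6.55 33.0 ref 19.95
cup 1.83 74.0 ref 14.66
flat 1.45 7.0 ref 1.58
the job is handed in; nothing more can be done
None
```

The round-bottomed cup is seated in the dish, and the switch was pushed to its left stop and released. The job is handed in, but `hand_in` reported no verdict, so I don't know if it passed.

- **Cup:** I lowered it until it touched down at TCP z 0.0598 m, the height expected for fully home. Only then did I let go. The close view after release showed it upright and seated.
- **Switch:** the fingers, shut, pushed the paddle left until the force jumped to about 6 N, which marks the stop. I held it there for about 1 s and withdrew to the right; the force returned to about zero. The whole job took about 20 s of the 59 s allowed.

**Last checks:**
- **No final picture viewed:** I had used all 12 views, so the last check compared the scene picture with the one from before the push.
- **Cup and flat cup:** both areas were nearly unchanged (mean grey-level difference 1.8 and 1.5). The cup area had one spot that differed by 74, which I did not look into.
- **Paddle:** its area differed a little more (mean 6.6). I took that as changed shadow, but I did not confirm by eye that the paddle is upright.
- **Cup and switch positions:** the wrist-camera network put the switch tip about 6 mm from its earlier reading and the cup about 7 mm in y. Its scene-camera cup position was off by about 2 cm, which I put down to network error at an assumed height.
- **Other objects:** the teaspoon and jigger readings matched the earlier ones to about 1 cm. The flat cup's wrist reading was 4–5 cm off, but it was only partly in view at the picture's edge. The comparison above showed the flat cup unchanged.

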